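Shut down the bench stirrer by feel

TASK

Shut down the bench stirrer. Push the orange fin of its black speed knob anticlockwise (seen from above) with the closed fingers, past the stiff switch-off stretch, until it is solid against its end stop; the knob has slipped on its shaft, so where it points tells nothing about where the stop is, and its plastic is brittle, so push gently instead of clamping or forcing it. Only then press the red key fully and let it up, then the blue key; leave the yellow key alone and do not shift the beaker, bottle or tip box.

Things in the scene. Friction and masses are not known exactly. Their poses are not given: they have to be found in the camera images.
- stirrer: Cream bench stirrer, fixed, 360 mm wide (y). Origin on the bench under the deck; x to its back, y to the knob's end. Deck: x -130 to +40 mm, top 70 mm up, with knob (x -45, y +95) and three keys (x -45, y -20, -80, -140, in any order). Rear block: x 40 to 210, 95 mm high, with a white plate 140 mm across, centre x 130, y 100, top 101 mm up. Place and yaw (within 0.35 rad) vary.
- knob_axis (a point): Knob's turning axis at the deck's surface (71 mm above the bench); axes as the stirrer's. The way to the stop is 1.2 to 3.2 rad anticlockwise; the fin's direction does not tell it. It turns freely (0.05 N m, about 2 N on the fin 30 mm out), then comes a stiff stretch of 0.25 rad (0.25 N m, about 8 N), then the solid stop. It stays where it is left.
- fin_tip (a point): Outer end of the knob's fin, at its top, 44 mm from the axis and 38 mm above the deck; x points outward along the fin, z up. The fin is upright, radial, orange with a white line on top, 8 mm thick, from the hub to 44 mm out, from 12 to 38 mm above the deck.
- off_switch (a joint): Switch under the knob, turned only by the knob in its stiff last stretch, and the ticked ring with it. 0 rad until the knob gets there, 0.25 rad at the solid stop; off above 0.2. Stays where it is left.
- speed_knob: Black knob: a disc 60 mm across, top 12 mm above the deck, with a hub 26 mm across (38 mm above the deck) and one orange fin. Origin on its axis 4 mm above the deck, x along the fin, z up. Brittle: more than 40 N between fingers and knob breaks it. Under it lies a flat dark ring with white ticks, 92 mm across, top 3 mm above the deck.
- red_key (a joint): Red spring key, a round cap 28 mm across standing 10 mm proud of its black housing (44 mm across, 12 mm high), on the stirrer's deck; value 0 when up, grows to 0.006 m when fully down. About 1.5 N starts it moving, 5 N bottoms it; it springs back when let go. A press counts from 4 mm. Pressed first, after the knob.
- red_key_top (a point): Centre of the red cap's top, 22 mm above the deck when up.
- blue_key (a joint): Blue spring key, a round cap 28 mm across standing 10 mm proud of its black housing (44 mm across, 12 mm high), on the stirrer's deck; value 0 when up, grows to 0.006 m when fully down. About 1.5 N starts it moving, 5 N bottoms it; it springs back when let go. A press counts from 4 mm. Pressed second.
- blue_key_top (a point): Centre of the blue cap's top, 22 mm above the deck when up.
- yellow_key (a joint): Yellow spring key, a round cap 28 mm across standing 10 mm proud of its black housing (44 mm across, 12 mm high), on the stirrer's deck; value 0 when up, grows to 0.006 m when fully down. About 1.5 N starts it moving, 5 N bottoms it; it springs back when let go. A press counts from 4 mm. Must not be pressed.
- yellow_key_top (a point): Centre of the yellow cap's top, 22 mm above the deck when up.
- beaker: Clear beaker, 68 mm across, 65 mm high, standing loose on the stirring plate behind the deck; origin at the centre of its underside.
- media_bottle: Amber bottle with a blue cap, 72 mm across, 150 mm high, standing on the bench past the knob's end of the stirrer; origin at the centre of its underside.
- tip_box: Blue tip box with a white lid, 80 x 115 x 57 mm, on the bench past the keys' end; origin at the centre of its underside.
Mind the look-alikes: they are no part of the job. Of the things shaped like the beaker, the clear one is meant. Several things look just like the media_bottle: the one meant starts farthest to the robot's left.

How it is judged:
By the outcome, as a careful person would: the job done as asked, in the order asked, and still so for the second after the job is handed in, with the robot touching nothing.
It also fails if it takes over 56 s, if anything falls off the work surface, if the arm or the gripper's body presses on something with over 40 N, if the wrist force passes 120 N, or if a joint passes its speed limit or range.

ROBOT

A 6-joint arm with a two-finger parallel gripper is mounted at the origin on the work surface. World frame = base frame: x ahead of the robot, y to its left, z up, the work surface at z = 0. Lengths are in mm, angles in rad, forces in N, time in s.
With the tool pointing down it reaches from about 225 to 725 mm from the base axis. Payload 3.1 kg.
Tool frame: the origin (TCP) lies on the centre line of the jaws, within the pads' length; the fingertips stand 22 mm ahead of it and the grasp point (between the pads) lies 3 mm ahead of it; z points along the fingers, y is the line along which they close (so a half turn about z gives the same grasp; the last joint's range is limited). The gripper opens to 85 mm and grips with 20 to 120 N. Pads are 22 mm wide; open, the fingers measure 114 mm over their backs; the gripper's body (76 mm by 85 mm) begins 54 mm behind the grasp point. The pads swing forward as they close: fully open they stand 13 mm farther back than shut.
Start: joints at [-1.437, 0.048, 0.099, 1.622, 0, 1.443], TCP at [135.865, -507.108, 253.312] pointing down, gripper open.
Joint ranges: [-2.91, 2.91], [-0.99, 1.94], [-1.21, 1.42], [-2.12, 2.29], [-1.49, 1.47], [-3.14, 3.14]. Speed limits (rad/s): [2.79, 2.79, 3.14, 3.14, 3.14, 3.14].

INTERFACE

Orientations are given as a unit quaternion [x, y, z, w].
In Python, from rig import observe, snapshot, get_calibration, job_done, spot_in, outline_of, landmark_of gives the robot as it stands.
- The arm moves only by the tool play_rows, never from a script. Its argument "plan" is a list of rows, each a list of 2 entries, a list of its own where there are three numbers: the shift along the tool's x, y, z in mm, then the turn, a rotation vector about the tool's x, y, z in rad. A call has 1 to 20 rows; each row shifts and turns the commanded pose from where the row before left it, along the tool's axes as they then stand; what a row does not reach is not made up. A row lasts 1/10 s, in which the tool goes at most 50 mm and 8.59 degrees, less where a joint would pass 70% of its speed; a pose out of reach is approached as far as the arm can. A call with a gripper value outside its range is refused whole. "jaw" is the closure, from 0 (fully open) to 1 (shut), set as the call begins (left out, the last holds). The fingers move at their own pace and stop on an object; "newtons" is the grip in N (left out, the last holds). Time passes only in rows, so rows that do not move let the fingers close. It gives the time, the measured TCP pose, the force, the opening and the grip force at its end, in the units of the state.
- observe(): the state, without advancing time (a new reading comes with each control period).
- snapshot(name): name is "side" or "top" or "wrist"; returns the picture (400x640x3 uint8, red, green, blue); there is no depth.
- get_calibration(name): a dict with "fx", "fy", "cx", "cy" (pixels), "D" ([k1, k2, p1, p2, k3] as OpenCV has them; the pictures are not rectified), "R" (3x3) and "t" (3): a world point X has camera coordinates R X + t. Camera axes: x right, y down, z forward; pixel columns grow to the right and rows downward; lengths in mm; the calibration is good to about 2 mm. A picture is of the moment at which its call begins: read the wrist's pose just before it. get_calibration takes no time and is no camera call; for the wrist camera it gives the pose at the moment of the call.
- job_done(): hands the job in; it is judged then, once.
Trained networks look in the newest picture that a camera, given by its name, has taken for a name from the list of things; names that differ only in an ending like _2 or _b are one class to them, and where a whole thing is asked for, a point or a joint stands for the part that bears it (a point fixed in the world has none). Each returns a list of dicts, best first, with "conf" (0 to 1); they miss things now and then, are a little off and sometimes report something else, mostly with a low value. They report only what shows in the picture. A call takes as long as a camera call. They do not tell look-alikes from the thing itself.
- spot_in(camera, thing): "rect" ([left, top, right, bottom] in pixels, round what is visible of it).
- outline_of(camera, thing): "pixels" (400x640 bool, what is visible of it) and "rect" ([left, top, right, bottom] in pixels, round what is visible of it).
- landmark_of(camera, thing): "centre" ([column, row] in pixels: a listed point, or the origin of a listed thing).
The state is a dict: "time": time; "qpos": joint angles; "dq": joint speeds; "effort": joint torques, N m; "tool_pos": TCP position; "tcp_rot": TCP orientation; "wrist_force": force on the tool from outside, world axes, zero at the start; "ft_torque": the same for the moment, N m; "opening": opening from 0.0 (shut) to 1.0 (fully open); "gripper_force": force on a finger pad.
Only numpy, scipy, OpenCV 4.12 (cv2) and the standard library are available. Lean on these libraries where they do the work, as an engineer would, in place of code of your own. Each camera call takes 0.05 s, during which the arm holds its last target. There are 200 camera calls.

## Working session

There is one attempt and no reset: what is moved stays moved. The work goes in short steps, Python scripts to look and compute and a tool call to move; the robot and the scene stay as the last step left them, time stands still between calls to the robot, and variables do not carry over. Pictures are saved under pics/ and viewed, at most 10 in all, crops included, and the job is handed in when it is done.

Besides the shell and the picture viewer there is one more tool, called after ">>>" as name([rows], argument=value, ...), one row to a line, values as JSON. play_rows: Moves the arm, as the interface text tells. Its arguments: {"type":"object","properties":{"plan":{"type":"array"},"jaw":{"type":"number"},"newtons":{"type":"number"}},"required":["plan"]}

```bash
mkdir -p pics; ls
cat > h.py <<'E'
import numpy as np, cv2
from rig import *
def cal(n):
    c=get_calibration(n);K=np.array([[c['fx'],0,c['cx']],[0,c['fy'],c['cy']],[0,0,1.]])
    return K,np.array(c['D'],float),np.array(c['R']),np.array(c['t'],float)
def ray_z(n,uv,z):
    K,D,R,t=cal(n);p=cv2.undistortPoints(np.array([[uv]],float),K,D)[0,0]
    d=R.T@np.array([p[0],p[1],1]);o=-R.T@t
    return o+d*(z-o[2])/d[2]
def proj(n,X):
    K,D,R,t=cal(n);return cv2.projectPoints(np.array(X,float).reshape(-1,1,3),cv2.Rodrigues(R)[0],t,K,D)[0][:,0]
def save(n,f):
    im=snapshot(n);cv2.imwrite('pics/'+f,im[:,:,::-1]);return im
E
python3 - <<'E'
from h import *
s=observe();print(s['time'],s['tool_pos'],s['tcp_rot'],s['wrist_force'])
for n in('top','side'):
    save(n,n+'1.png')
    for k in('red_key_top','blue_key_top','yellow_key_top','fin_tip','knob_axis'):
        z={'fin_tip':108,'knob_axis':71}.get(k,92)
        for l in landmark_of(n,k)[:2]: print(n,k,round(l['conf'],2),np.round(l['centre'],1),ray_z(n,l['centre'],z).round(1))
E
```

```text
pics
0.0 [ 135.770976   -506.56056702  252.09992478] [ 9.91446615e-01  1.30507510e-01 -1.64959803e-05 -1.18308185e-03] [ 0.77522888 -0.48810323 -0.10141277]
top red_key_top 0.7 [353.7 207.7] [538.  -82.6  92. ]
top blue_key_top 0.71 [410.6 199.3] [ 554.1 -206.8   92. ]
top yellow_key_top 0.49 [282.1 131.8] [711.5  70.9  92. ]
top yellow_key_top 0.46 [383.2 204.3] [ 544.2 -146.6   92. ]
top fin_tip 0.68 [322.6 212.1] [527.6 -15.  108. ]
top knob_axis 0.75 [302.6 220.9] [513.6  28.3  71. ]
side red_key_top 0.62 [341.1 182.2] [529.7 -88.   92. ]
side blue_key_top 0.39 [355.4 151. ] [ 553.  -209.4   92. ]
side yellow_key_top 0.53 [349.6 166.4] [ 538.3 -148.8   92. ]
side fin_tip 0.61 [329.9 197.1] [522.  -17.7 108. ]
side knob_axis 0.88 [325.5 218.4] [512.5  16.2  71. ]
```

View pics/top1.png

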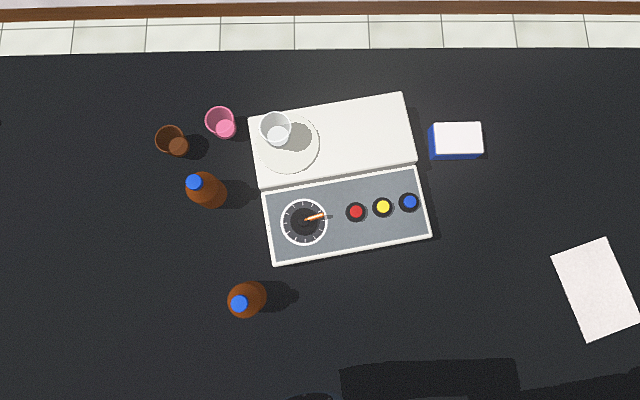

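View pics/side1.png

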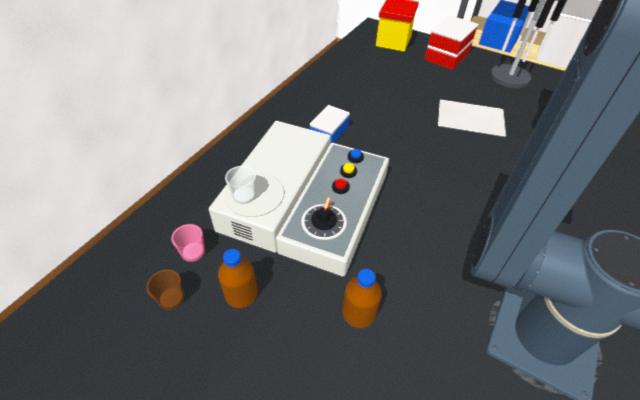

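The top view shows the knob at about (304,221) with its fin towards (324,214). The keys are red (356,212), yellow (383,207) and blue (409,202). The clear beaker is at (276,128) and the left-most bottle at (205,190). I'll fit the stirrer pose from both views next.

```bash
cat >> h.py <<'E'
from scipy.optimize import least_squares
HS={'red':(-5,8),'yellow':(22,33),'blue':(105,118)}
def keycent(im,c,near,r=14):
    hsv=cv2.cvtColor(im,cv2.COLOR_RGB2HSV).astype(int);h,s,v=hsv[...,0],hsv[...,1],hsv[...,2]
    h=np.where(h>172,h-180,h) if c=='red' else h
    m=(h>=HS[c][0])&(h<=HS[c][1])&(s>150)&(v>90)
    yy,xx=np.nonzero(m);k=np.hypot(xx-near[0],yy-near[1])<r
    return np.array([xx[k].mean(),yy[k].mean()]),k.sum()
E
python3 - <<'E'
from h import *
near={'top':dict(red=(356,212),yellow=(383,207),blue=(409,202)),'side':dict(red=(341,185),yellow=(349,169),blue=(356,155))}
obs=[]
for n in near:
    im=cv2.imread(f'pics/{n}1.png')[:,:,::-1].copy()
    for c,ys in zip(('red','yellow','blue'),(-20,-80,-140)):
        p,k=keycent(im,c,near[n][c],9);obs.append((n,(-45,ys,90),p));print(n,c,p.round(1),k)
def W(q,P):
    c,s=np.cos(q[2]),np.sin(q[2]);return np.array([q[0]+c*P[0]-s*P[1],q[1]+s*P[0]+c*P[1],P[2]])
for cams in(('top',),('side',),('top','side')):
    f=lambda q:np.concatenate([proj(n,W(q,P))[0]-p for n,P,p in obs if n in cams])
    r=least_squares(f,[580,-50,.13],x_scale=[10,10,.1]);q=r.x
    print(cams,q.round(3),r.fun.round(1),'axis',W(q,(-45,95,71)).round(1),'keys',[W(q,(-45,y,93)).round(1) for y in(-20,-80,-140)])
K,D,R,t=cal('wrist');o=-R.T@t;print('wristcam',o,R.T[:,2],R.T[:,0],observe()['tool_pos'],K[0,0])
for n in('beaker','media_bottle','tip_box'):
    for l in landmark_of('top',n)[:4]: print(n,l['conf'],ray_z('top',l['centre'],101 if n=='beaker' else 0).round())
E
```

```text
top red [355.5 211.2] 121
top yellow [382.7 206.2] 122
top blue [409.5 201.5] 122
side red [340.3 183.5] 101
side yellow [348.4 168. ] 102
side blue [355.4 153.5] 89
('top',) [ 5.71825e+02 -5.94010e+01  1.61000e-01] [-0.  -0.  -0.1  0.1  0.1 -0.1] axis [512.2  27.2  71. ] keys [array([530.6, -86.3,  93. ]), array([ 540.2, -145.6,   93. ]), array([ 549.8, -204.8,   93. ])]
('side',) [ 5.7095e+02 -5.7537e+01  1.6200e-01] [ 0.1  0.1 -0.2 -0.   0.1 -0. ] axis [511.2  29.   71. ] keys [array([529.8, -84.5,  93. ]), array([ 539.4, -143.7,   93. ]), array([ 549.1, -203. ,   93. ])]
('top', 'side') [ 5.71577e+02 -5.89050e+01  1.61000e-01] [-0.2  0.1 -0.3  0.2 -0.1  0.   0.1 -0.4 -0.1 -0.4  0.2 -0.4] axis [511.9  27.6  71. ] keys [array([530.4, -85.9,  93. ]), array([ 540. , -145.1,   93. ]), array([ 549.6, -204.3,   93. ])]
wristcam [ 208.60088174 -487.96445474  374.82946323] [-0.29381606 -0.07758935 -0.95270773] [ 0.25850182 -0.9660102  -0.00104952] [ 135.87964865 -507.12041445  253.34354814] 313.74929753147546
beaker 0.92 [709.  75. 101.]
beaker 0.82 [677. 297. 101.]
beaker 0.57 [720. 189. 101.]
media_bottle 0.87 [593. 251.   0.]
media_bottle 0.69 [343. 153.   0.]
```

>>> play_rows([
  [[10,-8,0],[0,0,0]],
  [[20,-16,0],[0,0,0]],
  [[30,-24,0],[0,0,0]],
  [[30,-24,0],[0,0,0]],
  [[30,-24,0],[0,0,0]],
  [[30,-24,0],[0,0,0]],
  [[30,-24,0],[0,0,0]],
  [[30,-24,0],[0,0,0]],
  [[30,-24,0],[0,0,0]],
  [[30,-24,0],[0,0,0]],
  [[30,-24,0],[0,0,0]],
  [[30,-24,0],[0,0,0]],
  [[30,-24,0],[0,0,0]],
  [[30,-24,0],[0,0,0]],
  [[30,-24,0],[0,0,0]],
  [[30,-24,0],[0,0,0]],
  [[20,-16,0],[0,0,-0.03]],
  [[10,-8,0],[0,0,-0.02]],
  [[0,0,0],[0,0,0]],
  [[0,0,0],[0,0,0]],
], jaw=1, newtons=40)

```text
time: 2.75
tool_pos: [499.2, -12.1, 253.3]
tcp_rot: [0.988, 0.155, -0.0, 0.0]
wrist_force: [-0.5, 0.2, 0.8]
opening: -0.001
gripper_force: 0.0
```

Run:
```python
from h import *
s=observe();print(s['time'],s['tool_pos'],s['tcp_rot'],s['wrist_force'],s['qpos'],s['opening'])
save('wrist','w1.png')
for n in('wrist','top'):
    if n=='top':save('top','top2.png')
    for k,z in(('fin_tip',109),('knob_axis',71),('red_key_top',93),('yellow_key_top',93),('blue_key_top',93)):
        for l in landmark_of(n,k)[:1]:
            p=ray_z(n,l['centre'],z);d=p-[511.9,27.6,0];print(n,k,round(l['conf'],2),np.round(l['centre']),p.round(1),np.hypot(*d[:2]).round(1),np.arctan2(d[1],d[0]).round(3))
```

```text
2.75 [499.17135398 -12.05695151 253.34181458] [ 9.87896507e-01  1.55113690e-01 -4.21228004e-04  2.38695709e-04] [-0.50180579  0.17912815  0.80381667] [-1.58113107e-01 -1.80470572e-02  3.24480858e-02  1.62194539e+00
 -7.14160919e-04  2.67199467e+00] -0.0006894389894155367
wrist fin_tip 0.59 [332. 162.] [524.6 -15.7 109. ] 45.2 -1.286
wrist knob_axis 0.7 [284. 154.] [511.4  27.   71. ] 0.8 -2.274
wrist red_key_top 0.68 [411. 176.] [531.6 -90.8  93. ] 120.0 -1.406
wrist yellow_key_top 0.85 [470. 187.] [ 538.5 -147.    93. ] 176.6 -1.419
wrist blue_key_top 0.59 [535. 197.] [ 548.3 -209.8   93. ] 240.2 -1.419
top red_key_top 0.44 [280. 134.] [706.5  75.5  93. ] 200.4 0.241
```

View pics/w1.png

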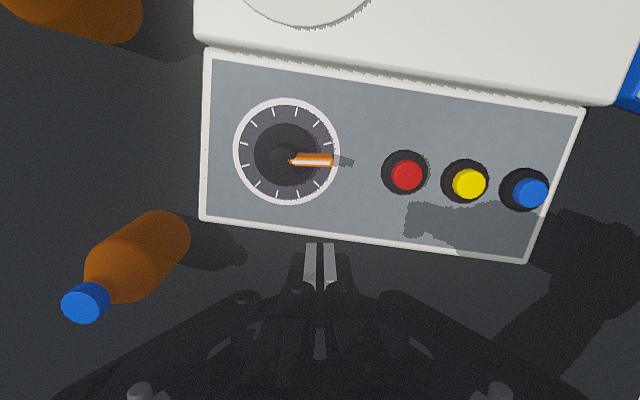

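The wrist view puts the knob axis at pixel (284,154) and the fin tip at (332,162). The closed fingers are at (320,262), on the clockwise side of the fin, so I can descend straight.

>>> play_rows([
  [[-3,0,15],[0,0,0]],
  [[0,0,30],[0,0,0]],
  [[0,0,30],[0,0,0]],
  [[0,0,30],[0,0,0]],
  [[0,0,20],[0,0,0]],
  [[0,0,12],[0,0,0]],
  [[0,0,6],[0,0,0.02]],
  [[0,0,0],[0,0,0]],
  [[0,0,0],[0,0,0]],
  [[0,0,0],[0,0,0]],
])

```text
time: 4.35
tool_pos: [498.1, -12.8, 111.9]
tcp_rot: [0.989, 0.145, 0.001, 0.0]
wrist_force: [0.0, 0.1, -0.4]
opening: -0.003
gripper_force: 0.0
```

```bash
cat >> h.py <<'E'
AX=np.array([511.9,27.6])
def st():
    s=observe();p=s['tool_pos'];q=s['tcp_rot'];d=p[:2]-AX;psi=2*np.arctan2(q[1],q[0]);f=s['wrist_force']
    print('t',round(s['time'],2),'pos',np.round(p,1),'psi',psi.round(3),'r',np.hypot(*d).round(1),'ang',np.arctan2(d[1],d[0]).round(3),'F',np.round(f,1),'Ftool x,y',round(f[0]*np.cos(psi)+f[1]*np.sin(psi),1),round(f[0]*np.sin(psi)-f[1]*np.cos(psi),1),'tq',np.round(s['ft_torque'],2),'q6',round(s['qpos'][5],2))
E
python3 - <<'E'
from h import *
st();im=save('wrist','w2.png')
E
```

```text
t 4.35 pos [498.1 -12.8 111.9] psi 0.292 r 42.7 ang -1.9 F [ 0.   0.1 -0.4] Ftool x,y 0.1 -0.0 tq [ 0.09 -0.03 -0.02] q6 2.69
```

View pics/w2.png

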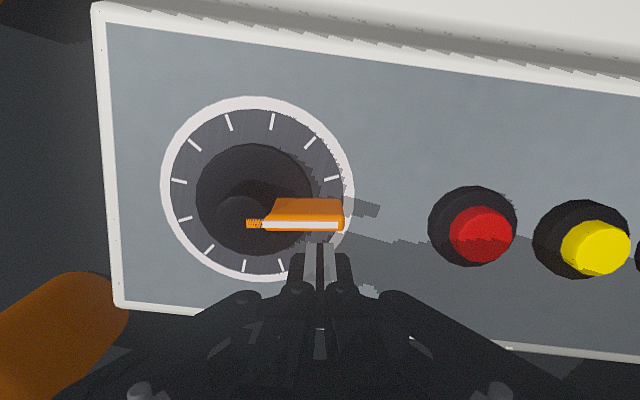

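>>> play_rows([
  [[2,0,1],[0,0,0]],
  [[2,0,1],[0,0,0]],
  [[1,0,0],[0,0,0]],
  [[1,0,0],[0,0,0]],
  [[1,0,0],[0,0,0]],
  [[1,0,0],[0,0,0]],
  [[1,0,0],[0,0,0]],
  [[0,0,0],[0,0,0]],
])

```text
time: 5.2
tool_pos: [505.7, -10.0, 108.3]
tcp_rot: [0.989, 0.145, 0.0, 0.0]
wrist_force: [-0.0, -0.0, 0.2]
opening: 0.001
gripper_force: 0.0
```

```bash
python3 -c "from h import *;st()"
```

```text
t 5.2 pos [505.7 -10.  108.3] psi 0.292 r 38.1 ang -1.734 F [-0.  -0.   0.2] Ftool x,y -0.0 0.0 tq [-0.03  0.05  0.02] q6 2.7
```

>>> play_rows([
  [[1,0,0],[0,0,0]],
  [[1,0,0],[0,0,0]],
  [[1,0,0],[0,0,0]],
  [[1,0,0],[0,0,0]],
  [[0,0,0],[0,0,0]],
])

```text
time: 5.7
tool_pos: [509.4, -9.0, 108.3]
tcp_rot: [0.989, 0.145, -0.0, 0.0]
wrist_force: [-0.3, -0.1, -0.3]
opening: 0.0
gripper_force: 0.2
```

```bash
python3 -c "from h import *;st()"
```

```text
t 5.7 pos [509.4  -9.  108.3] psi 0.292 r 36.7 ang -1.64 F [-0.3 -0.1 -0.3] Ftool x,y -0.3 -0.0 tq [-0.04  0.15 -0.03] q6 2.7
```

>>> play_rows([
  [[2,0.6,0],[0,0,-0.05]],
  [[2,0.6,0],[0,0,-0.05]],
  [[1.7,0.6,0],[0,0,-0.05]],
  [[1.7,0.6,0],[0,0,-0.05]],
  [[1.7,0.6,0],[0,0,-0.05]],
  [[1.7,0.6,0],[0,0,-0.05]],
  [[1.7,0.6,0],[0,0,-0.05]],
  [[1.7,0.6,0],[0,0,-0.05]],
])

```text
time: 6.5
tool_pos: [524.0, -7.8, 108.3]
tcp_rot: [0.941, 0.34, -0.001, 0.001]
wrist_force: [-1.7, -1.8, 0.5]
opening: 0.003
gripper_force: 1.0
```

```bash
cat >> h.py <<'E'
def sr():
    s=observe();q=s['tcp_rot'];psi=2*np.arctan2(q[1],q[0]);d=s['tool_pos'][:2]-AX
    print('s',(d@[np.cos(psi),np.sin(psi)]).round(1),'rc',(d@[np.sin(psi),-np.cos(psi)]).round(1))
E
python3 - <<'E'
from h import *
st();sr();im=save('wrist','w3.png')
E
```

```text
t 6.5 pos [524.   -7.8 108.3] psi 0.693 r 37.4 ang -1.241 F [-1.7 -1.8  0.5] Ftool x,y -2.5 0.3 tq [-0.46  0.16 -0.03] q6 2.31
s -13.3 rc 35.0
```

View pics/w3.png

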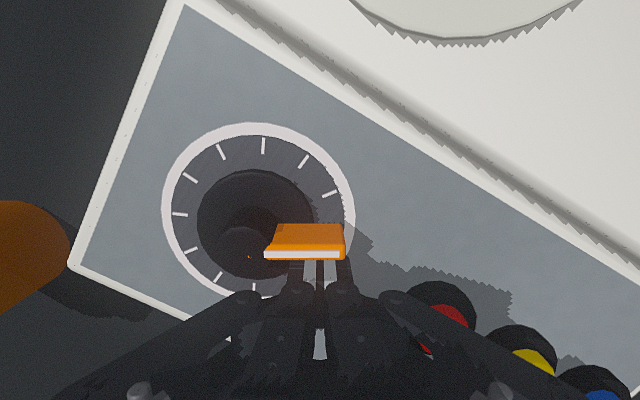

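>>> play_rows([
  [[1.75,0.6,0],[0,0,-0.05]],
  [[1.75,0.6,0],[0,0,-0.05]],
  [[1.75,0.6,0],[0,0,-0.05]],
  [[1.75,0.6,0],[0,0,-0.05]],
  [[1.75,0.6,0],[0,0,-0.05]],
  [[1.75,0.6,0],[0,0,-0.05]],
  [[1.75,0.6,0],[0,0,-0.05]],
  [[1.75,0.6,0],[0,0,-0.05]],
  [[1.75,0.6,0],[0,0,-0.05]],
  [[1.75,0.6,0],[0,0,-0.05]],
])

```text
time: 7.55
tool_pos: [539.9, 2.3, 108.4]
tcp_rot: [0.828, 0.561, -0.0, 0.001]
wrist_force: [0.6, -2.7, -0.6]
opening: 0.003
gripper_force: 1.1
```

```bash
python3 -c "from h import *;st();sr()"
```

```text
t 7.55 pos [539.9   2.3 108.4] psi 1.192 r 37.8 ang -0.736 F [ 0.6 -2.7 -0.6] Ftool x,y -2.3 1.5 tq [-0.54 -0.07 -0.  ] q6 1.83
s -13.2 rc 35.4
```

>>> play_rows([
  [[1.75,0.6,0],[0,0,-0.05]],
  [[1.75,0.6,0],[0,0,-0.05]],
  [[1.75,0.6,0],[0,0,-0.05]],
])

```text
time: 7.85
tool_pos: [543.4, 6.7, 108.4]
tcp_rot: [0.783, 0.622, -0.0, 0.001]
wrist_force: [1.9, -2.7, 0.1]
opening: 0.001
gripper_force: 1.1
```

>>> play_rows([
  [[1.75,0.6,0],[0,0,-0.05]],
  [[1.75,0.6,0],[0,0,-0.05]],
  [[1.75,0.6,0],[0,0,-0.05]],
])

```text
time: 8.15
tool_pos: [546.2, 11.6, 108.4]
tcp_rot: [0.734, 0.679, -0.0, 0.001]
wrist_force: [1.1, -2.4, -0.7]
opening: -0.002
gripper_force: 1.1
```

>>> play_rows([
  [[1.75,0.6,0],[0,0,-0.05]],
  [[1.75,0.6,0],[0,0,-0.05]],
  [[1.75,0.6,0],[0,0,-0.05]],
  [[1.75,0.6,0],[0,0,-0.05]],
])

```text
time: 8.55
tool_pos: [548.6, 16.6, 108.4]
tcp_rot: [0.663, 0.748, -0.002, 0.003]
wrist_force: [1.0, -6.8, -0.3]
opening: 0.004
gripper_force: 3.5
```

```bash
python3 -c "from h import *;st();sr()"
```

```text
t 8.55 pos [548.6  16.6 108.4] psi 1.691 r 38.4 ang -0.291 F [ 1.  -6.8 -0.3] Ftool x,y -6.9 0.1 tq [-1.42 -0.21 -0.04] q6 1.36
s -15.3 rc 35.2
```

>>> play_rows([
  [[1,0.3,0],[0,0,0]],
  [[1,0.3,0],[0,0,-0.03]],
  [[0,0,0],[0,0,0]],
])

```text
time: 8.85
tool_pos: [548.9, 18.6, 108.4]
tcp_rot: [0.653, 0.758, -0.002, 0.003]
wrist_force: [0.3, -6.4, -0.8]
opening: -0.0
gripper_force: 3.5
```

```bash
python3 -c "from h import *;st();sr()"
```

```text
t 8.85 pos [548.9  18.6 108.4] psi 1.72 r 38.1 ang -0.239 F [ 0.3 -6.4 -0.8] Ftool x,y -6.4 -0.7 tq [-1.46 -0.23  0.05] q6 1.34
s -14.4 rc 35.3
```

>>> play_rows([
  [[1,0.4,0],[0,0,-0.03]],
  [[1,0.4,0],[0,0,-0.03]],
  [[0,0,0],[0,0,0]],
])

```text
time: 9.15
tool_pos: [549.4, 20.7, 108.4]
tcp_rot: [0.63, 0.777, -0.002, 0.003]
wrist_force: [0.8, -7.4, 0.1]
opening: 0.004
gripper_force: 3.5
```

>>> play_rows([
  [[1,0.4,0],[0,0,-0.03]],
  [[1,0.4,0],[0,0,-0.03]],
  [[0,0,0],[0,0,0]],
])

```text
time: 9.45
tool_pos: [549.7, 22.7, 108.3]
tcp_rot: [0.606, 0.795, -0.002, 0.002]
wrist_force: [0.7, -6.4, -1.1]
opening: -0.001
gripper_force: 3.6
```

```bash
python3 -c "from h import *;st();sr()"
```

```text
t 9.45 pos [549.7  22.7 108.3] psi 1.84 r 38.1 ang -0.129 F [ 0.7 -6.4 -1.1] Ftool x,y -6.4 -1.0 tq [-1.53 -0.21 -0.01] q6 1.22
s -14.8 rc 35.2
```

>>> play_rows([
  [[1,0.4,0],[0,0,-0.03]],
  [[1,0.4,0],[0,0,-0.03]],
  [[0,0,0],[0,0,0]],
])

```text
time: 9.75
tool_pos: [550.2, 23.4, 108.4]
tcp_rot: [0.582, 0.813, -0.004, 0.004]
wrist_force: [0.9, -9.6, -1.1]
opening: 0.0
gripper_force: 5.1
```

>>> play_rows([
  [[1,0.4,0],[0,0,-0.02]],
  [[1,0.4,0],[0,0,-0.02]],
  [[0,0,0],[0,0,0]],
])

```text
time: 10.05
tool_pos: [550.6, 24.0, 108.5]
tcp_rot: [0.566, 0.824, -0.005, 0.005]
wrist_force: [1.6, -13.8, -1.4]
opening: 0.001
gripper_force: 6.9
```

```bash
python3 -c "from h import *;st();sr()"
```

```text
t 10.05 pos [550.6  24.  108.5] psi 1.937 r 38.9 ang -0.094 F [  1.6 -13.8  -1.4] Ftool x,y -13.4 -3.5 tq [-2.91 -0.4  -0.02] q6 1.13
s -17.3 rc 34.9
```

>>> play_rows([
  [[1,0,0],[0,0,0]],
  [[1,0,0],[0,0,0]],
  [[0,0,0],[0,0,0]],
])

```text
time: 10.35
tool_pos: [550.5, 24.3, 108.6]
tcp_rot: [0.567, 0.824, -0.006, 0.006]
wrist_force: [3.3, -16.4, -2.4]
opening: -0.0
gripper_force: 8.5
```

Run:
```python
from h import *
st();sr();im=save('wrist','w4.png')
cv2.imwrite('pics/w34.png',np.hstack([cv2.imread('pics/w1.png')[80:230,210:360],im[120:320,130:400,::-1][:150]]) if 0 else im[:,:,::-1])
```

```text
t 10.35 pos [550.5  24.3 108.6] psi 1.936 r 38.7 ang -0.084 F [  3.3 -16.4  -2.4] Ftool x,y -16.5 -2.8 tq [-3.57 -0.66 -0.01] q6 1.14
s -16.8 rc 34.9
```

View pics/w4.png

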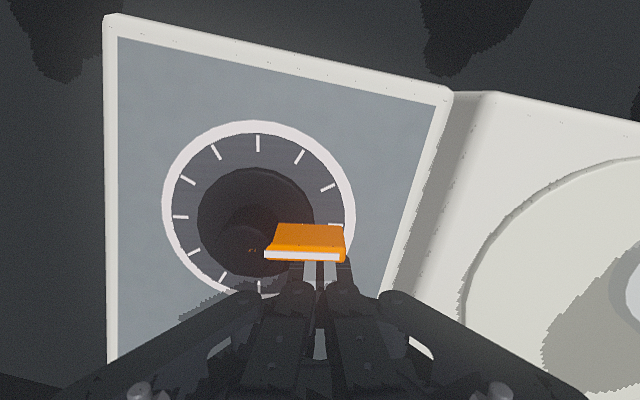

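The fin at pixel (305,255) is flat against the fingers. The force rises from 6.5 N to 16.5 N with almost no movement, which points to the solid stop. I'll check this by the turn of the ticked ring.

Run:
```python
from h import *
s=observe();p4=s['tool_pos'];ps4=1.936
def tl(psi):return np.array([[np.cos(psi),np.sin(psi)],[np.sin(psi),-np.cos(psi)]])
p3=np.array([524.0,-7.8])
ang=np.arange(-np.pi,np.pi,.005)
def ring(f,p,psi):
    im=cv2.cvtColor(cv2.imread(f),cv2.COLOR_BGR2GRAY);out=0
    for r in np.arange(33,40,.5):
        W=np.c_[AX[0]+r*np.cos(ang),AX[1]+r*np.sin(ang)]
        Q=(tl(psi)@(W-p).T).T;Wn=p4[:2]+(tl(ps4).T@Q.T).T
        uv=proj('wrist',np.c_[Wn,np.full(len(ang),74.)]).astype(np.float32)
        out=out+cv2.remap(im,uv[:,0].reshape(-1,1),uv[:,1].reshape(-1,1),1)[:,0].astype(float)
    return out
from scipy.signal import find_peaks
for f,p,ps in(('pics/w3.png',p3,.693),('pics/w4.png',p4[:2],ps4)):
    g=ring(f,p,ps);pk=find_peaks(g,prominence=200,distance=30)[0];print(f,ang[pk].round(2),np.mod(ang[pk],np.pi/6).round(2))
```

```text
pics/w3.png [-3.12 -2.6  -2.13 -1.41 -0.45  0.07  0.58  1.1   1.61  2.12  2.65] [0.02 0.02 0.49 0.16 0.07 0.07 0.06 0.06 0.04 0.03 0.04]
pics/w4.png [-2.79 -2.28 -1.77 -1.28 -0.32  0.27  0.8   1.34  1.89  2.44  2.97] [0.35 0.34 0.32 0.29 0.21 0.27 0.27 0.29 0.32 0.34 0.36]
```

The ticked ring turned by about 0.26 rad, so the switch is at its end stop. I'll back off, lift and go over to the red key.

>>> play_rows([
  [[-3,0,0],[0,0,0]],
  [[-5,0,0],[0,0,0]],
  [[-6,0,0],[0,0,0]],
  [[-2,0,-5],[0,0,0]],
  [[0,0,-20],[0,0,0]],
  [[0,0,-25],[0,0,0]],
  [[-10,-7,-10],[0,0,0]],
  [[-25,-17,0],[0,0,0]],
  [[-25,-17,0],[0,0,0]],
  [[-10,-7,0],[0,0,0]],
  [[0,0,0],[0,0,0]],
  [[0,0,0],[0,0,0]],
])

```text
time: 11.6
tool_pos: [535.0, -65.4, 168.1]
tcp_rot: [0.565, 0.825, 0.0, -0.0]
wrist_force: [0.9, 0.3, 0.3]
opening: -0.0
gripper_force: 0.0
```

Run:
```python
from h import *
st();s=observe();q=s['tcp_rot'];psi=2*np.arctan2(q[1],q[0])
for k in([530.4,-85.9],[549.6,-204.3]):
    d=np.array(k)-s['tool_pos'][:2];print(d@[np.cos(psi),np.sin(psi)],d@[np.sin(psi),-np.cos(psi)])
im=save('wrist','w5.png')
for k in('red_key_top','yellow_key_top','blue_key_top'):
    for l in landmark_of('wrist',k)[:1]: print(k,l['conf'],ray_z('wrist',l['centre'],93).round(1))
print(proj('wrist',[[530.4,-85.9,93],[511.9,27.6,71]]))
```

```text
t 11.6 pos [535.  -65.4 168.1] psi 1.941 r 95.8 ang -1.327 F [0.9 0.3 0.3] Ftool x,y -0.1 1.0 tq [ 0.01  0.01 -0.01] q6 0.95
-17.484905107545263 -11.737656046926237
-134.80228010411167 -36.71431562972512
red_key_top 0.86 [532.1 -84.   93. ]
[[305.43309616 244.24043576]
 [341.67242069  71.40414476]]
```

View pics/w5.png

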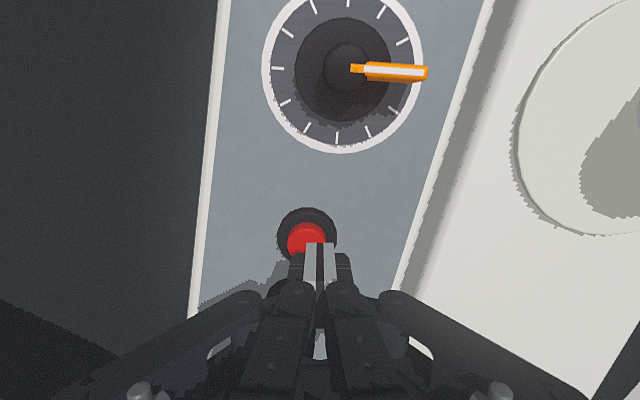

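The red cap at (307,240) agrees with its projection at (305,244), and the fin now points at (425,73). Next I press red.

>>> play_rows([
  [[-9,-6,0],[0,0,0]],
  [[-8.5,-5.7,0],[0,0,0]],
  [[0,0,15],[0,0,0]],
  [[0,0,20],[0,0,0]],
  [[0,0,10],[0,0,0]],
  [[0,0,4],[0,0,0]],
  [[0,0,2],[0,0,0]],
  [[0,0,2],[0,0,0]],
  [[0,0,2],[0,0,0]],
  [[0,0,0],[0,0,0]],
])

```text
time: 12.8
tool_pos: [531.1, -86.4, 114.1]
tcp_rot: [0.565, 0.825, 0.0, 0.001]
wrist_force: [-0.5, 0.2, 2.2]
opening: 0.003
gripper_force: 0.9
```

```bash
python3 -c "from h import *;st()"
```

```text
t 12.8 pos [531.1 -86.4 114.1] psi 1.942 r 115.6 ang -1.404 F [-0.5  0.2  2.2] Ftool x,y 0.4 -0.4 tq [ 0.04  0.05 -0.  ] q6 0.91
```

Contact is at about 114 mm, as expected. I'll press to the bottom.

>>> play_rows([
  [[0,0,2],[0,0,0]],
  [[0,0,2],[0,0,0]],
  [[0,0,1],[0,0,0]],
  [[0,0,1],[0,0,0]],
  [[0,0,0],[0,0,0]],
])

```text
time: 13.3
tool_pos: [531.2, -86.4, 108.8]
tcp_rot: [0.565, 0.825, 0.0, 0.001]
wrist_force: [-1.4, 1.2, 7.9]
opening: 0.0
gripper_force: 3.8
```

>>> play_rows([
  [[0,0,1],[0,0,0]],
  [[0,0,1],[0,0,0]],
  [[0,0,0],[0,0,0]],
])

```text
time: 13.6
tool_pos: [531.2, -86.4, 108.7]
tcp_rot: [0.565, 0.825, 0.0, 0.001]
wrist_force: [-3.7, 0.5, 15.8]
opening: 0.001
gripper_force: 7.3
```

>>> play_rows([
  [[0,0,-3],[0,0,0]],
  [[0,0,-7],[0,0,0]],
  [[0,0,-22],[0,0,0]],
  [[0,0,-20],[0,0,0]],
  [[-10,-2,-10],[0,0,0]],
  [[-26,-6,0],[0,0,0]],
  [[-30,-6,0],[0,0,0]],
  [[-28,-6,0],[0,0,0]],
  [[-15,-4,0],[0,0,0]],
  [[-3,-1,0],[0,0,0]],
  [[0,0,0],[0,0,0]],
  [[0,0,0],[0,0,0]],
])

```text
time: 14.8
tool_pos: [547.6, -198.6, 167.1]
tcp_rot: [0.564, 0.826, 0.0, -0.001]
wrist_force: [-1.1, 0.1, 0.1]
opening: 0.001
gripper_force: 0.0
```

Run:
```python
from h import *
st();s=observe();q=s['tcp_rot'];psi=2*np.arctan2(q[1],q[0])
d=np.array([549.6,-204.3])-s['tool_pos'][:2];print(d@[np.cos(psi),np.sin(psi)],d@[np.sin(psi),-np.cos(psi)])
im=save('wrist','w6.png')
print(proj('wrist',[[549.6,-204.3,93],[530.4,-85.9,93],[540,-145,93]]))
```

```text
t 14.8 pos [ 547.6 -198.6  167.1] psi 1.943 r 229.0 ang -1.414 F [-1.1  0.1  0.1] Ftool x,y 0.4 -1.0 tq [-0.02  0.01  0.01] q6 0.74
-5.993791001752865 -0.1920271326823637
[[322.76265253 228.8403149 ]
 [368.17927288  35.88893886]
 [343.43854973 141.08871885]]
```

View pics/w6.png

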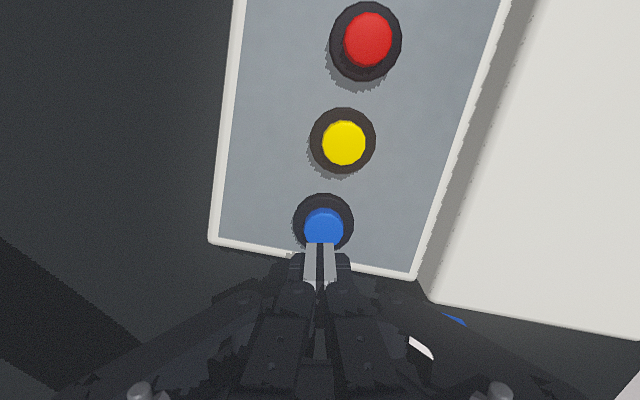

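The blue cap at (324,228) matches its projection and red is up again. Next I press blue.

>>> play_rows([
  [[-3,0,0],[0,0,0]],
  [[-3,0,0],[0,0,0]],
  [[0,0,15],[0,0,0]],
  [[0,0,20],[0,0,0]],
  [[0,0,10],[0,0,0]],
  [[0,0,4],[0,0,0]],
  [[0,0,2],[0,0,0]],
  [[0,0,2],[0,0,0]],
  [[0,0,2],[0,0,0]],
  [[0,0,2],[0,0,0]],
  [[0,0,1],[0,0,0]],
  [[0,0,0],[0,0,0]],
])

```text
time: 16.05
tool_pos: [550.4, -205.4, 110.1]
tcp_rot: [0.565, 0.825, 0.0, 0.001]
wrist_force: [-1.4, 0.7, 4.8]
opening: -0.0
gripper_force: 2.0
```

>>> play_rows([
  [[0,0,1],[0,0,0]],
  [[0,0,1],[0,0,0]],
  [[0,0,0],[0,0,0]],
])

```text
time: 16.35
tool_pos: [550.4, -205.4, 108.8]
tcp_rot: [0.565, 0.825, 0.0, 0.001]
wrist_force: [-2.9, 1.3, 7.8]
opening: 0.004
gripper_force: 4.1
```

>>> play_rows([
  [[0,0,1],[0,0,0]],
  [[0,0,1],[0,0,0]],
  [[0,0,0],[0,0,0]],
])

```text
time: 16.65
tool_pos: [550.5, -205.4, 108.7]
tcp_rot: [0.565, 0.825, 0.0, 0.001]
wrist_force: [-4.6, 2.7, 14.4]
opening: -0.001
gripper_force: 7.2
```

>>> play_rows([
  [[0,0,-3],[0,0,0]],
  [[0,0,-7],[0,0,0]],
  [[0,0,-20],[0,0,0]],
  [[0,0,-30],[0,0,0]],
  [[0,0,-30],[0,0,0]],
  [[0,0,-10],[0,0,0]],
  [[0,0,0],[0,0,0]],
  [[0,0,0],[0,0,0]],
  [[0,0,0],[0,0,0]],
])

```text
time: 17.55
tool_pos: [549.1, -204.8, 202.7]
tcp_rot: [0.565, 0.825, -0.0, -0.002]
wrist_force: [0.2, 0.1, 0.2]
opening: 0.001
gripper_force: 0.0
```

```bash
python3 -c "
from h import *
st();save('wrist','w7.png');save('side','side2.png')
a=cv2.imread('pics/side1.png')[100:320,140:420];b=cv2.imread('pics/side2.png')[100:320,140:420];cv2.imwrite('pics/cmp.png',np.hstack([a,b]))"
```

```text
t 17.55 pos [ 549.1 -204.8  202.7] psi 1.942 r 235.3 ang -1.412 F [0.2 0.1 0.2] Ftool x,y 0.0 0.2 tq [-0.02 -0.01 -0.03] q6 0.73
```

View pics/cmp.png

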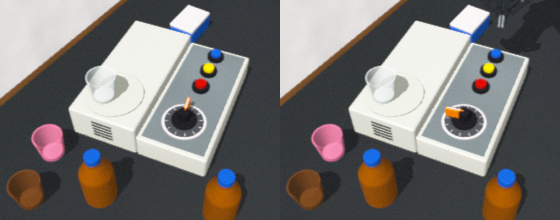

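The before and after crops match: the beaker (100,85), bottles and tip box have not shifted, the fin is turned and the keys are up. The arm is clear, so I'm handing in.

```bash
python3 -c "
from rig import *
print(job_done())"
```

```text
the job is handed in; nothing more can be done
None
```

The job is handed in: I pushed the knob to its solid stop (peak about 17 N; the ring turned about 0.26 rad), then pressed and released red, then blue, leaving yellow alone and nothing else shifted in the pictures, by about 17.6 s of the 56 s allowed.

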